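# Pry the clip-on filter cover off the bench unit

## Task

Take the pry tool from the rubber mat, push its flat blade into the notch at the front of the bench unit's snap-fit filter cover and lever the front of the cover up until it springs out of both side catches. Lay the tool back down on the rubber mat, then set the cover down gently (do not drop it) flat and face up inside the metal tray. Leave the bottle, the tube rack and the brush where they stand.

Things in the scene. Friction and masses are not known exactly. Their poses are not given: they have to be found in the camera images.
- unit: White bench unit, fixed, 180 (x) x 170 (y) x 99 mm high. Origin: centre of its underside, on the table; its front faces its own -x, z up. In its top is a filter bay 66 mm wide (y -33..33) from the front face (x = -90) back to x = 16, floor at z = 85; the rims left, right and behind it are flush with the seated cover's top (z = 99).
- notch (a point): Middle of the notch's mouth, in the plane of the unit's front face, 81.5 mm above the table; axes as the unit's (x runs straight in). The notch is 36 mm wide (y), 7 mm high, from the sill at z = 78 to the cover's underside at z = 85, and 40 mm deep. With the blade 36 mm in, resting on the sill's front edge, pressing the handle down by 0.5 to 0.6 rad pops the cover.
- cover: Grey vented filter cover, loose but snapped into the bay, 80 g: flange 100 (x) x 64 (y) x 3 mm at the bottom, above it a block y -28..28, x -50..46, top at z = 14 mm. Origin: centre of its underside, seated at (-35, 0, 85) mm in the unit's frame; x to the back of the unit, z up through the vented face. A 34 x 6 mm cutout in the front edge shows the notch. Grip across y.
- cover_front_right (a point): Right front corner of the flange's underside, (-50, -32, 0) mm in the cover's frame.
- cover_front_left (a point): Left front corner of the flange's underside, (-50, 32, 0) mm in the cover's frame, at z = 85 in the unit's frame when seated. Both front corners must come up; if only one catch has let go, lever further. Once popped, the cover stays propped on the catches with its front about 17 mm above its seat, tilted about 0.17 rad, so that the block's sides near the front can be gripped across y above the rims, about 30 mm ahead of the cover's centre.
- pry_tool: Pry tool lying on the mat: black handle 90 mm long (x -45..45), 20 mm wide (y) and 20 mm high (z 0..20), with a steel blade 22 mm wide and 3 mm thick (z 8.5..11.5) from x = 45 to the tip at x = 125 mm. About 110 g. Origin: underside of the middle of the handle; x points to the tip, z up as it lies.
- catch_l (a joint): Sprung steel ball (radius 5 mm) sticking 3 mm out of the bay's left (+y) rim over the cover's flange, centre at (-45, 35, 92) mm in the unit's frame. 0 = out, grows to 0.005 m pushed into the rim; 14 N at 0 plus 1 N per mm. When the flange has passed it, it springs back under the flange.
- catch_r (a joint): The same ball in the right (-y) rim, centre at (-45, -35, 92) mm in the unit's frame.
- pry_tip (a point): Middle of the blade's tip, (125, 0, 10) mm in the pry tool's frame.
- mat: Black rubber mat, fixed, 200 (x) x 180 (y) x 3 mm, on the left or on the right. Origin: centre of its underside; its top is 3 mm above the table. Pry tool and brush lie on it about 85 mm apart, both roughly along its x.
- tray: Aluminium tray, fixed, 170 (x) x 180 (y) mm outside, 18 mm high, walls 4 mm, floor 4 mm thick; on the side opposite the mat. Origin: centre of its underside.
- brush: Bystander: brush 160 mm long with wooden handle, lying on the mat beside the pry tool. Leave alone.
- bottle: Bystander: amber bottle, 48 mm diameter, 120 mm high, loose, standing about 130 mm to one side of the unit's middle line, beside its front half. Origin: centre of its underside.
- tube_rack: Bystander: white rack with eight capped tubes, 110 (x) x 44 (y) mm, 88 mm high, loose, standing about 130 mm from the unit's middle line on the other side. Origin: centre of its underside.
Mind the look-alikes: they are no part of the job. Several things have the shape of the unit; the one meant has the colours described above.

How it is judged:
On the way, in this order (a step that is already met when the one before it is completed fails the run):
1. the pry tool's tip is in the notch, its handle levered down (tip up by at least 0.17 rad), and both front corners of the cover stand at least 11 mm above their seat, with no finger on the cover (x of pry_tip in the frame of unit between -0.088 and -0.03 m and y of pry_tip in the frame of unit between -0.025 and 0.025 m and angle between pry_tool's own x axis and vertical below 1.4 rad and z of cover_front_left in the frame of unit between 0.096 and 0.14 m and z of cover_front_right in the frame of unit between 0.096 and 0.14 m and contact force between the fingers and cover below 0.3 N), for 0.1 s.
2. the pry tool lies on the mat again, let go, while the cover is still on the unit (x of pry_tool in the frame of mat between -0.1 and 0.1 m and y of pry_tool in the frame of mat between -0.09 and 0.09 m and z of pry_tool in the frame of mat below 0.03 m and contact force between the fingers and pry_tool below 0.1 N and linear speed of pry_tool below 0.02 m/s and horizontal distance between cover and unit below 0.12 m), for 0.2 s.
At the end, for the whole second after the job is handed in: The cover lies flat on the tray's floor, face up (within 0.08 rad), inside the tray; the pry tool lies flat (within 0.12 rad) with the middle of its handle over the mat; both are at rest (x of cover in the frame of tray between -0.08 and 0.08 m and y of cover in the frame of tray between -0.085 and 0.085 m and z of cover in the frame of tray below 0.012 m and angle between cover's own z axis and vertical below 0.08 rad and linear speed of each of cover, pry_tool below 0.02 m/s and x of pry_tool in the frame of mat between -0.1 and 0.1 m and y of pry_tool in the frame of mat between -0.09 and 0.09 m and z of pry_tool in the frame of mat below 0.03 m and angle between pry_tool's own x axis and vertical between 1.45 and 1.69 rad); the robot touches nothing.
It fails at once if the bottle is shifted more than 25 mm or tipped (distance of bottle from where it was at the start of the episode above 0.025 m or angle between bottle's own z axis and vertical above 0.4 rad).
It fails at once if the tube rack is shifted more than 25 mm or tipped (distance of tube_rack from where it was at the start of the episode above 0.025 m or angle between tube_rack's own z axis and vertical above 0.4 rad).
It fails at once if the brush is shifted more than 25 mm (distance of brush from where it was at the start of the episode above 0.025 m).
It fails at once if the cover is dropped or thrown into the tray (let go from more than about 2 cm) (horizontal distance between cover and tray below 0.14 m and contact force between the fingers and cover below 0.05 N and linear speed of cover above 0.65 m/s).
It also fails if it takes over 72 s, if anything falls off the work surface, if the arm or the gripper's body presses on something with over 40 N, if the wrist force passes 120 N, or if a joint passes its speed limit or range.

## Robot

A 6-joint arm with a two-finger parallel gripper is mounted at the origin on the work surface. World frame = base frame: x ahead of the robot, y to its left, z up, the work surface at z = 0. Lengths are in m, angles in rad, forces in N, time in s.
With the tool pointing down it reaches from about 0.425 to 0.925 m from the base axis. Payload 12.5 kg.
Tool frame: the origin (TCP) lies between the finger pads; the fingertips stand 17 mm ahead of it and the grasp point (between the pads) lies 2 mm behind it (robot.tips_ahead is the distance from the TCP to the fingertips, in m); z points along the fingers, y is the line along which they close (so a half turn about z gives the same grasp; the last joint's range is limited). The gripper opens to 85 mm and grips with 20 to 120 N. Pads are 22 mm wide; open, the fingers measure 114 mm over their backs; the gripper's body (76 mm by 85 mm) begins 54 mm behind the grasp point. The pads swing forward as they close: fully open they stand 13 mm farther back than shut.
Start: joints at [1.221, 0.491, 1.559, -0, 1.092, -0.106], TCP at [0.151, 0.607, 0.248] pointing down, gripper open.
Joint ranges: [-3.1, 3.1], [-0.84, 2.19], [0.05, 2.79], [-1.13, 4.28], [0.06, 2.93], [-2.69, 2.69]. Speed limits (rad/s): [2.22, 2.22, 2.79, 3.14, 3.14, 3.14].

## Interface

Orientations are given as a 3x3 rotation matrix whose columns are the frame's x, y, z axes.
In Python, from station import robot, solver, eyes, ticket gives the robot as it stands. The module is installed in compiled form; this text tells all that it offers. Calls block until the motion is done:
- robot.movep(position, orientation): joint-space move of the TCP to a pose.
- robot.move_straight(position, frame=None, vel=0.15, f_stop=None): straight line of the TCP; frame=None keeps the orientation; vel is the mean speed in m/s. With f_stop (N) it stops when the force on the tool has changed by that much, and returns True; else False.
- robot.set_joints(angles): joint-space move.
- robot.gripper_open() and robot.close(strength=None): open the fingers fully, or close them until they stop; strength is the grip in N (None keeps the last).
- robot.pause(seconds).
- solver.ik(position, orientation): joint angles nearest the present ones, or None.
- robot.sense(): the state.
- eyes.read_camera(name): name is "side" or "top"; returns a dict with "frame" (420x560x3 uint8, red, green, blue), "range_z" (420x560 float32, m along the optical axis (not along the pixel's ray), 0 where there is no reading), "fx", "fy", "cx", "cy" (pixels), "k1" (the pictures are not rectified: a ray, as slopes to the right and down, at radius r is drawn at 1 + k1 r^2 times it, then the intrinsics apply), "world_from_camera" (4x4, takes a point from camera to world coordinates). Camera axes: x right, y up, looking along -z (the intrinsics and any distortion apply to the point x, -y, -z); pixel columns grow to the right and rows downward; lengths in m; the calibration is good to about 2 mm. A picture is of the moment at which its call begins.
A pose or a line that the arm cannot do raises robot.Unreachable and nothing moves.
- ticket.sign_off(): hands the job in; it is judged then, once.
The state is a dict: "time": time; "joint_pos": joint angles; "joint_vel": joint speeds; "effort": joint torques, N m; "ee_pos": TCP position; "ee_rot": TCP orientation; "contact_force": force on the tool from outside, world axes, zero at the start; "torque": the same for the moment, N m; "opening": finger opening in m; "grip_force": force on a finger pad.
Only numpy, scipy, OpenCV 4.12 (cv2) and the standard library are available. Lean on these libraries where they do the work, as an engineer would, in place of code of your own. Each camera call takes 0.05 s, during which the arm holds its last target. There are 200 camera calls.

## Working session

There is one attempt and no reset: what is moved stays moved. The work goes in short steps, each a Python script; the robot and the scene stay as the last script left them, time stands still between calls to the robot, and variables do not carry over. Pictures are saved under pics/ and viewed, at most 12 in all, crops included, and the job is handed in when it is done.

```bash
ls; mkdir -p pics
cat > h.py <<'E'
import numpy as np, cv2
from station import robot, solver, eyes, ticket
def snap(n):
    c=eyes.read_camera(n); np.savez(f'pics/{n}.npz',**c); return c
def undist(c,uv):
    p=(np.atleast_2d(uv).astype(float)-[c['cx'],c['cy']])/[c['fx'],c['fy']]
    q=p.copy()
    for _ in range(20): q=p/(1+c['k1']*(q**2).sum(1,keepdims=True))
    return q
def ray(c,uv):
    q=undist(c,uv); T=np.array(c['world_from_camera'])
    d=np.c_[q[:,0],-q[:,1],-np.ones(len(q))]@T[:3,:3].T
    return T[:3,3],d
def onplane(c,uv,z):
    o,d=ray(c,uv); return o+d*((z-o[2])/d[:,2])[:,None]
def cloud(c):
    h,w=c['range_z'].shape; v,u=np.mgrid[:h,:w]
    o,d=ray(c,np.c_[u.ravel(),v.ravel()])
    return (o+d*c['range_z'].reshape(-1,1)).reshape(h,w,3)
def load(n): return dict(np.load(f'pics/{n}.npz'))
E
python3 - <<'E'
from h import *
for n in('top','side'):
    c=snap(n); cv2.imwrite(f'pics/{n}0.png',c['frame'][:,:,::-1]); print(n,c['fx'],c['k1'],np.round(c['world_from_camera'],3))
s=robot.sense(); print(s['time'],np.round(s['ee_rot'],2),s['opening'])
E
```

```text
pics
top 468.1181442351665 -0.0348605869735734 [[ 0.012  0.994 -0.104  0.369]
 [-1.     0.011 -0.01   0.002]
 [-0.009  0.104  0.995  1.276]
 [ 0.     0.     0.     1.   ]]
side 511.83639603810593 -0.15053807180734047 [[ 0.849  0.349 -0.395 -0.021]
 [-0.527  0.546 -0.651 -0.858]
 [-0.012  0.762  0.648  0.928]
 [ 0.     0.     0.     1.   ]]
0.1 [[-0.97  0.24 -0.  ]
 [ 0.24  0.97 -0.  ]
 [ 0.   -0.   -1.  ]] 0.08547364030394852
```

View pics/top0.png

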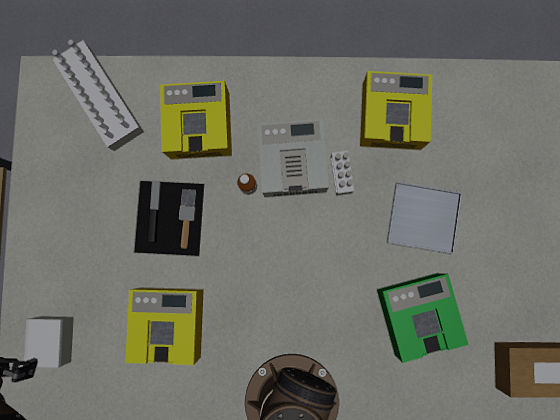

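View pics/side0.png

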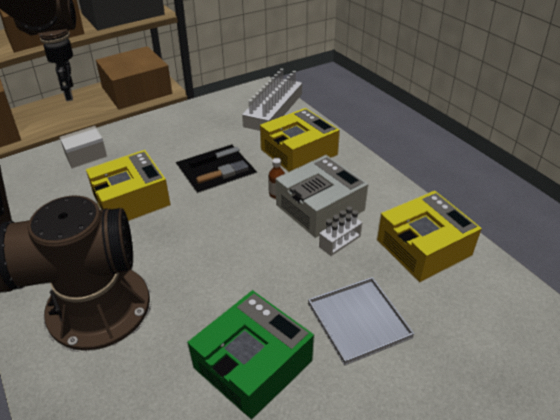

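The unit meant is the white one at top-view pixel (293,157). Its look-alikes are three yellow ones at (195,118), (397,110) and (163,325), and a green one at (424,315). The pry tool is the black handle at (151,225) with its blade pointing up; its look-alike is the brush at (187,215), with a wooden handle and a wide head. The mat is at (170,218) on the left and the tray at (424,217) on the right.

Run:
```python
from h import *
c=load('top'); P=cloud(c); f=c['frame'].astype(int)
hsv=cv2.cvtColor(c['frame'],cv2.COLOR_RGB2HSV)
def rect(m,name):
    m=m.astype(np.uint8)
    n,l,s,_=cv2.connectedComponentsWithStats(m); k=1+s[1:,4].argmax(); pts=P[l==k]
    r=cv2.minAreaRect((pts[:,:2]*1000).astype(np.float32)); print(name,len(pts),np.round(r[0],1),np.round(r[1],1),round(r[2],2),'z',np.round(np.median(pts[:,2])*1000,1)); return l==k
v,u=np.mgrid[:420,:560]
box=lambda a,b,e,d:(u>a)&(u<b)&(v>e)&(v<d)
z=P[...,2]
rect(box(255,332,110,205)&(z>.09)&(z<.11),'unit')
rect(box(330,358,145,200)&(z>.04),'rack')
rect(box(232,258,165,198)&(z>.03),'bottle')
mat=box(130,208,175,260)
rect(mat&(hsv[...,2]<60)|(mat&(z>.006)),'mat')
rect(box(140,168,178,250)&(z>.015),'handle')
rect(box(140,168,178,250)&(z>.0085),'tool')
rect(box(140,168,178,212)&(hsv[...,2]>55),'blade colour')
rect(box(172,204,178,255)&(z>.008),'brush')
rect(box(380,470,175,262)&(z>.012),'tray rim')
print(np.round(P[185:250:6,152]*1000,0).tolist())
a=c['frame'][110:260,130:340]; cv2.imwrite('pics/crop.png',cv2.resize(a,None,fx=3.8,fy=3.8,interpolation=cv2.INTER_CUBIC)[:,:,::-1])
```

```text
unit 4388 [639.1   5.3] [181.7 170.2] 5.31 z 99.3
rack 701 [508.2 -92.8] [ 86.5 325.6] 70.47 z 52.5
bottle 306 [570.6 125.4] [45.  47.4] 2.76 z 82.7
mat 4654 [479.3 215.5] [435.7 200.9] 87.47 z 4.2
handle 330 [493.5 382.7] [ 23.2 151.7] 88.03 z 21.3
tool 517 [414.1 232.1] [442.5 152.9] 59.89 z 17.6
blade colour 310 [548.7 389.6] [73.2 86.8] 89.83 z 13.9
brush 681 [465.8 153.9] [321.4 160.7] 84.06 z 21.3
tray rim 457 [ 483.3 -224.5] [199.7 466.9] 3.52 z 17.0
[[572.0, 390.0, 12.0], [555.0, 389.0, 13.0], [538.0, 387.0, 18.0], [522.0, 388.0, 14.0], [505.0, 387.0, 16.0], [488.0, 384.0, 21.0], [472.0, 384.0, 18.0], [456.0, 382.0, 23.0], [440.0, 383.0, 18.0], [424.0, 381.0, 21.0], [408.0, 386.0, 3.0]]
```

View pics/crop.png

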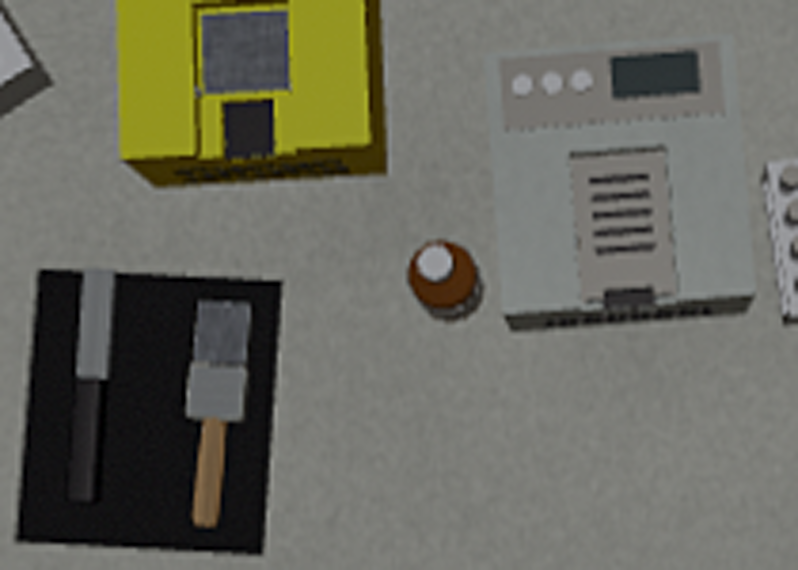

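The crop confirms the choices. The white unit's cover has its notch cutout at crop (628,297), and the pry tool's handle runs (90,380)–(82,500) with the blade up to (99,270). Next I'll measure the tool, mat and tray and check IK for the levering poses.

```bash
cat >> h.py <<'E'
def Rz(a): c,s=np.cos(a),np.sin(a); return np.array([[c,-s,0],[s,c,0],[0,0,1.]])
def Ry(a): c,s=np.cos(a),np.sin(a); return np.array([[c,0,s],[0,1,0],[-s,0,c]])
FLIP=np.diag([-1.,1,-1])
UYAW=np.radians(5.31); UPOS=np.array([.6391,.0053,0])
def u2w(p): return UPOS+Rz(UYAW)@np.array(p)
# hand frame for object yaw, object pitch-up a, hand leaning forward by lean
def hand(yaw,a=0,lean=0): return Rz(yaw)@Ry(-a)@Ry(lean)@FLIP
E
python3 - <<'E'
from h import *
c=load('top'); P=cloud(c); hsv=cv2.cvtColor(c['frame'],cv2.COLOR_RGB2HSV); V=hsv[...,2]
ok=c['range_z']>0
v,u=np.mgrid[:420,:560]
box=lambda a,b,e,d:(u>a)&(u<b)&(v>e)&(v<d)
def rect(m,zp,name):
    n,l,s,_=cv2.connectedComponentsWithStats(m.astype(np.uint8)); k=1+s[1:,4].argmax()
    vv,uu=np.nonzero(l==k); X=onplane(c,np.c_[uu,vv],zp)[:,:2]*1000
    r=cv2.minAreaRect(X.astype(np.float32)); print(name,len(X),np.round(r[0],1),np.round(r[1],1),round(r[2],2)); return X
B=rect(box(140,170,178,212)&(V>60)&ok,.0145,'blade')
H=box(140,168,205,246)&ok&(P[...,2]>.011)&(P[...,2]<.035)
H=cv2.morphologyEx(H.astype(np.uint8),cv2.MORPH_CLOSE,np.ones((3,3)))
H=rect(H,.023,'handle')
print('axis',B.mean(0),H.mean(0),np.degrees(np.arctan2(*(B.mean(0)-H.mean(0))[::-1])))
rect(box(125,210,172,262)&(hsv[...,2]<28),.003,'mat')
print('V floor/mat',V[230,170],V[230,220],V[225,152])
rect(box(380,470,175,262)&ok&(P[...,2]>.011),.018,'tray rim')
rect(box(380,470,175,262)&ok&(np.abs(P[...,2]-.004)<.02)&((hsv[...,1]>25)&(hsv[...,0]>90)),.01,'tray col')
# IK for levering
for yawflip in(0,1):
  for lean in(0,.2,.35,.5):
   for gx in(-5,10):
    out=[]
    for ins,a in((-12,0),(36,0),(36,.3),(36,.65)):
        piv=u2w([-.09,0,.078]); R=Rz(UYAW)@Ry(-a)
        g=piv+R@(np.array([gx-(125-ins),0,18-8.5])/1000)
        h=hand(UYAW,a,lean); 
        if yawflip: h=h@np.diag([-1,-1,1.])
        q=solver.ik(g,h); out.append(None if q is None else np.round(q,2).tolist())
    print(yawflip,lean,gx,[o is not None for o in out],out[0],out[-1])
E
```

```text
blade 308 [547.  381.8] [82.9 77.7] 0.54
handle 303 [465.5 382.3] [25.7 95.6] 88.54
axis [553.71268283 380.74751839] [465.56288199 381.48687299] -0.4805558788120652
mat 3415 [483.8 342.5] [176.4 196.9] 87.82
V floor/mat 18 124 39
tray rim 473 [ 491.7 -353. ] [180.5 168.3] 80.58
tray col 4 [ 399.7 -409.1] [2.7 5.4] 0.59
0 0 -5 [True, True, False, True] [-0.2, 0.48, 2.23, -0.0, 0.43, -1.87] [-0.28, 0.76, 2.48, 2.81, 0.74, 1.52]
0 0 10 [True, True, False, True] [-0.19, 0.49, 2.2, -0.0, 0.45, -1.85] [-0.26, 0.72, 2.45, 2.8, 0.68, 1.55]
0 0.2 -5 [True, True, True, True] [-0.17, 0.53, 2.12, -0.08, 0.68, -1.77] [-0.24, 0.67, 2.38, 2.73, 0.36, 1.66]
0 0.2 10 [True, True, True, True] [-0.16, 0.54, 2.09, -0.08, 0.71, -1.76] [-0.23, 0.65, 2.34, 2.68, 0.31, 1.73]
0 0.35 -5 [True, True, True, True] [-0.15, 0.57, 2.05, -0.11, 0.86, -1.73] [-0.21, 0.64, 2.29, 2.29, 0.12, 2.13]
0 0.35 10 [True, True, True, True] [-0.15, 0.59, 2.01, -0.1, 0.89, -1.73] [-0.2, 0.62, 2.26, 1.89, 0.09, 2.55]
0 0.5 -5 [True, True, True, True] [-0.14, 0.63, 1.98, -0.13, 1.03, -1.71] [-0.18, 0.63, 2.2, 0.25, 0.16, -2.1]
0 0
[... 292 characters left out ...]
6, 0.72, 2.45, 2.8, 0.68, -1.59]
1 0.2 -5 [True, True, True, True] [-0.17, 0.53, 2.12, -0.08, 0.68, 1.38] [-0.24, 0.67, 2.38, 2.73, 0.36, -1.48]
1 0.2 10 [True, True, True, True] [-0.16, 0.54, 2.09, -0.08, 0.71, 1.38] [-0.23, 0.65, 2.34, 2.68, 0.31, -1.42]
1 0.35 -5 [True, True, True, True] [-0.15, 0.57, 2.05, -0.11, 0.86, 1.41] [-0.21, 0.64, 2.29, 2.29, 0.12, -1.01]
1 0.35 10 [True, True, True, True] [-0.15, 0.59, 2.01, -0.1, 0.89, 1.41] [-0.2, 0.62, 2.26, 1.89, 0.09, -0.6]
1 0.5 -5 [True, True, True, True] [-0.14, 0.63, 1.98, -0.13, 1.03, 1.43] [-0.18, 0.63, 2.2, 0.25, 0.16, 1.05]
1 0.5 10 [True, True, True, True] [-0.13, 0.64, 1.94, -0.12, 1.05, 1.43] [-0.18, 0.62, 2.17, 0.19, 0.21, 1.11]
```

Run:
```python
from h import *
c=load('top'); px=lambda a:np.array(a)/3.8+[130,110]-.37
P=cloud(c); V=c['frame'].max(2)
t=onplane(c,px([(84,270),(114,270),(77,378),(107,379)]),.0145); b=onplane(c,px([(77,379),(103,380),(69,498),(95,502)]),.023)
print(np.round(t*1000,1).tolist(),np.round(b*1000,1).tolist())
hf=(b[0]+b[1])/2; hb=(b[2]+b[3])/2; tip=(t[0]+t[1])/2; jb=(t[2]+t[3])/2
ang=lambda d:np.degrees(np.arctan2(d[1],d[0]))
print('handle mid',(hf+hb)/2,'yaw h',ang(hf-hb),'blade',ang(tip-jb),'all',ang(tip-hb),np.linalg.norm(tip-hb))
# fit: axis from clean blade mask
v,u=np.mgrid[:420,:560]
m=(u>145)&(u<165)&(v>182)&(v<209)&(V>70)
vv,uu=np.nonzero(m); X=onplane(c,np.c_[uu,vv],.0145)[:,:2]
r=cv2.fitLine(X.astype(np.float32),cv2.DIST_L2,0,.01,.01).ravel(); print('blade',len(X),X.mean(0),np.degrees(np.arctan2(r[1],r[0])))
yaw=np.radians(ang(tip-hb))
for lean in(.5,.6,.7):
  for fl in(0,1):
    q=solver.ik((hf+hb)/2+[0,0,.08],hand(yaw,0,lean)@np.diag([(-1)**fl,(-1)**fl,1.])); print(lean,fl,q)
```

```text
[[583.7, 391.0, 14.5], [583.9, 369.2, 14.5], [505.2, 392.6, 14.5], [504.7, 370.9, 14.5]] [[503.6, 390.0, 23.0], [503.1, 371.3, 23.0], [418.8, 392.1, 23.0], [416.2, 373.4, 23.0]]
handle mid [0.4604082  0.38167604 0.023     ] yaw h -1.4018179390382661 blade -1.2245625155049058 all -0.9075539810109579 0.16656104301446922
blade 210 [0.54279878 0.38158139] -2.1953533
0.5 0 [ 0.48832432  0.76923489  1.53171205  0.2431005   1.29473479 -1.18737927]
0.5 1 [0.48832432 0.76923489 1.53171205 0.2431005  1.29473479 1.95421339]
0.6 0 [ 0.47437596  0.80437802  1.48883013  0.27325215  1.39794343 -1.20407602]
0.6 1 [0.47437596 0.80437802 1.48883013 0.27325215 1.39794343 1.93751663]
0.7 0 [ 0.46196258  0.84087457  1.44774859  0.30155388  1.49856349 -1.2161427 ]
0.7 1 [0.46196258 0.84087457 1.44774859 0.30155388 1.49856349 1.92544995]
```

```bash
cat >> h.py <<'E'
LEAN=.6; TYAW=np.radians(-1.3); TPOS=np.array([.460,.3818,.003]); G=np.array([-.005,0,.022])
def st(m=''):
    s=robot.sense(); print(m,'t',round(s['time'],2),'p',np.round(s['ee_pos'],4),'F',np.round(s['contact_force'],1),'open',round(s['opening'],4),'grip',round(s['grip_force'],1))
# TCP for tool pose (origin pos, yaw, pitch-up)
def tcp(pos,yaw,a=0): return np.array(pos)+Rz(yaw)@Ry(-a)@G, hand(yaw,a,LEAN)
E
python3 - <<'E'
from h import *
p,R=tcp(TPOS,TYAW)
robot.movep(p+[0,0,.1],R); st('above')
c=robot.move_straight(p,R,vel=.1,f_stop=15); st(f'down {c}')
robot.close(80); st('closed')
robot.move_straight(p+[0,0,.13],R,vel=.2); st('up')
for n in('top','side'):
    c=snap(n); cv2.imwrite(f'pics/{n}1.png',c['frame'][:,:,::-1])
a=cv2.imread('pics/top1.png')[150:290,110:260]; b=cv2.imread('pics/side1.png')[90:230,130:300]
cv2.imwrite('pics/g1.png',np.hstack([cv2.resize(a,(400,373)),cv2.resize(b,(400,373))]))
E
```

```text
above t 1.57 p [0.4544 0.3827 0.1254] F [-0.8  0.4  0.3] open 0.0856 grip 0.0
down False t 2.73 p [0.4553 0.3821 0.0256] F [ 0.1 -0.9  0.5] open 0.0854 grip 0.0
closed t 3.35 p [0.4552 0.382  0.0254] F [1.2 0.2 5.2] open 0.0179 grip 79.1
up t 4.15 p [0.4546 0.3816 0.1539] F [ 0.4 -0.1 -1. ] open 0.0178 grip 78.4
```

View pics/g1.png

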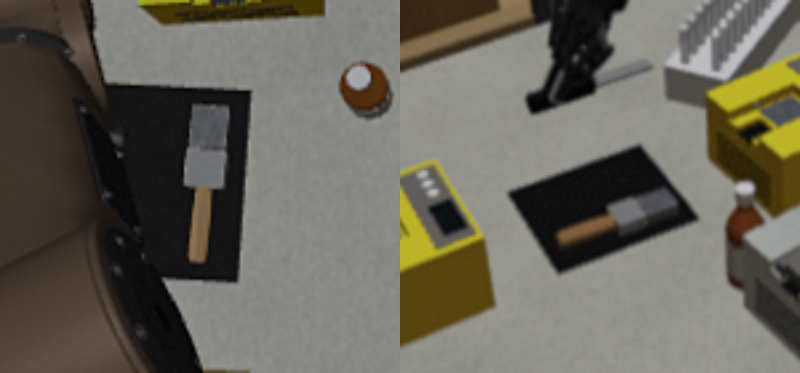

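The tool is firmly held at side crop (590,95), level, and the brush is undisturbed. I'll bring it in front of the notch and check from close by.

```bash
cat >> h.py <<'E'
# tool origin so that tip is `ins` m past the front face, blade bottom `dz` above sill, pitch a about sill edge
def toolat(ins,a=0,dz=0,dy=0):
    piv=u2w([-.09,dy,.078+dz]); return piv+Rz(UYAW)@Ry(-a)@np.array([ins-.125,0,-.0085])
E
python3 - <<'E'
from h import *
s=robot.sense(); robot.move_straight(np.array(s['ee_pos'])+[0,0,.11],vel=.25)
p,R=tcp(toolat(-.03,0,.002),UYAW)
robot.movep(p+[0,0,.14],R)
robot.move_straight(p,R,vel=.2); st('pre')
for n in('top','side'):
    c=snap(n); cv2.imwrite(f'pics/{n}2.png',c['frame'][:,:,::-1])
a=cv2.imread('pics/top2.png')[110:240,230:360]; b=cv2.imread('pics/side2.png')[130:260,240:370]
cv2.imwrite('pics/g2.png',np.hstack([cv2.resize(a,(400,400),interpolation=2),cv2.resize(b,(400,400),interpolation=2)]))
E
```

```text
pre t 7.18 p [ 0.3905 -0.0177  0.094 ] F [-0.3 -0.1 -1.4] open 0.0175 grip 78.3
```

View pics/g2.png

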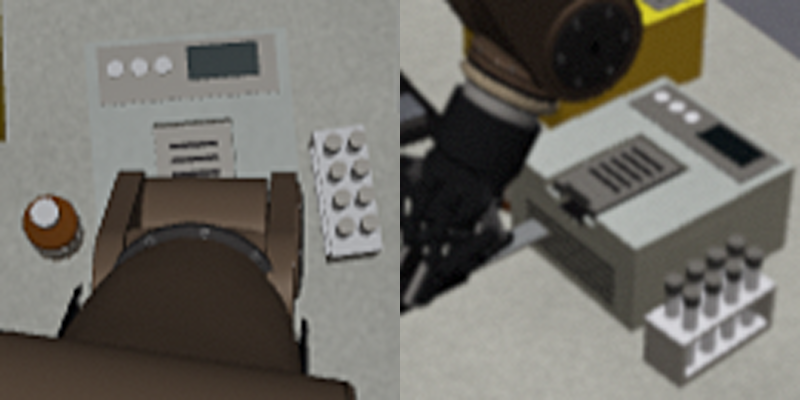

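```bash
cat >> h.py <<'E'
def proj(c,p):
    T=np.array(c['world_from_camera']); q=(np.atleast_2d(p)-T[:3,3])@T[:3,:3]
    s=np.c_[q[:,0],-q[:,1]]/(-q[:,2:]); s=s*(1+c['k1']*(s**2).sum(1,keepdims=True))
    return s*[c['fx'],c['fy']]+[c['cx'],c['cy']]
E
python3 - <<'E'
from h import *
c=load('side'); im=c['frame'][:,:,::-1]; k=10; x0,y0=265,165
a=cv2.resize(im[y0:y0+60,x0:x0+80],None,fx=k,fy=k,interpolation=cv2.INTER_CUBIC)
pts=[[-.12,s*.011,.083] for s in(-1,1)]+[[-.17,s*.011,.083] for s in(-1,1)]+[[-.09,s*.017,z] for s in(-1,1) for z in(.085,)]+[[-.09,s*.018,.078] for s in (-1,1)]+[[-.09,-.085,.099],[-.09,.085,.099]]
for i,p in enumerate(pts):
    q=proj(c,u2w(p))[0]; w=tuple(np.int32((q-[x0,y0]+.5)*k)); cv2.circle(a,w,3,(0,0,255) if i<4 else (0,255,0),-1); print(i,q.round(1))
cv2.imwrite('pics/g3.png',a)
E
```

```text
0 [288.6 205.1]
1 [283.4 200.8]
2 [273. 213.]
3 [267.8 208.5]
4 [299.3 201.1]
5 [291.1 194.6]
6 [299.5 203.4]
7 [290.8 196.4]
8 [316.6 210.6]
9 [275.4 177.9]
```

View pics/g3.png

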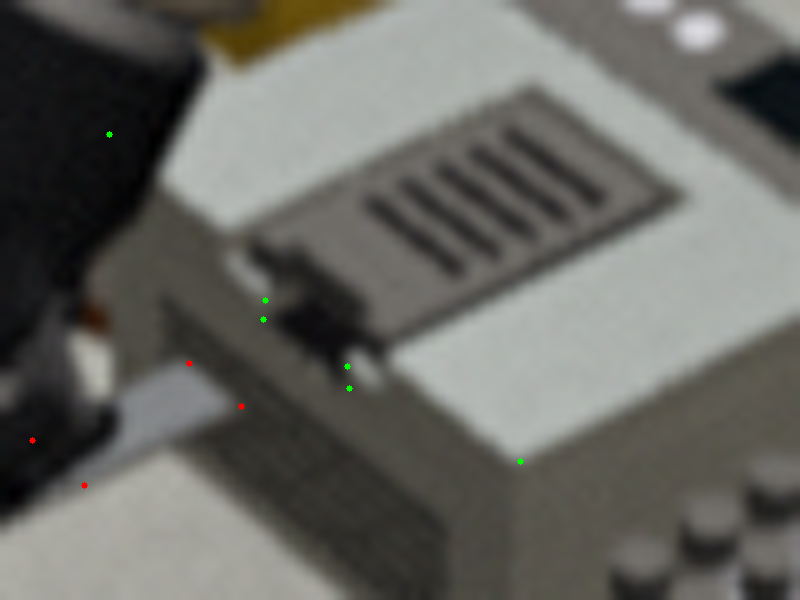

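The blade tip's near corner is at zoom (238,404), within 0.5 px of the prediction, and the unit's corner and notch also agree. Inserting.

Run:
```python
from h import *
for ins in(-.005,.012,.024,.036):
    p,R=tcp(toolat(ins,0,.002),UYAW)
    c=robot.move_straight(p,R,vel=.05,f_stop=12); st(f'{ins} {c}')
    if c: break
```

```text
-0.005 False t 7.93 p [ 0.4149 -0.0155  0.0934] F [-0.4 -0.8 -1.4] open 0.0183 grip 78.3
0.012 False t 8.43 p [ 0.432  -0.0139  0.0934] F [-0.3 -0.7 -1.3] open 0.0178 grip 78.3
0.024 False t 8.82 p [ 0.4441 -0.0128  0.0934] F [ 0.  -0.6 -1.4] open 0.0184 grip 78.3
0.036 False t 9.21 p [ 0.4561 -0.0117  0.0934] F [ 0.7 -0.9 -1.7] open 0.018 grip 78.3
```

Run:
```python
from h import *
for a in(0,.1,.2,.3,.38,.45,.5,.55):
    p,R=tcp(toolat(.036,a,0),UYAW,a)
    robot.move_straight(p,R,vel=.05); st(a)
    if np.linalg.norm(robot.sense()['contact_force'])>70: break
c=snap('side'); P=cloud(c); im=c['frame'][:,:,::-1]
cv2.imwrite('pics/g4.png',cv2.resize(im[150:230,240:350],None,fx=7,fy=7,interpolation=2))
```

```text
0 t 9.46 p [ 0.4558 -0.0117  0.0915] F [0.  0.6 0.2] open 0.018 grip 78.6
0.1 t 9.8 p [ 0.4547 -0.0119  0.0825] F [-0.2 -0.1 -1. ] open 0.0178 grip 78.3
0.2 t 10.14 p [ 0.4557 -0.0119  0.073 ] F [ 2.4 -0.   1.5] open 0.0182 grip 78.8
0.3 t 10.48 p [ 0.4557 -0.0117  0.0633] F [-0.6  0.1  0.2] open 0.0173 grip 78.5
0.38 t 10.78 p [ 0.4574 -0.0116  0.0558] F [-1.  -0.5 -0.1] open 0.0179 grip 78.5
0.45 t 11.07 p [ 0.4592 -0.0114  0.0494] F [-1.   0.8  0.5] open 0.018 grip 78.5
0.5 t 11.32 p [ 0.4608 -0.0113  0.0449] F [-0.9  0.2  0.1] open 0.0182 grip 78.5
0.55 t 11.57 p [ 0.4628 -0.0112  0.0406] F [0.3 0.1 0.7] open 0.018 grip 78.7
```

View pics/g4.png

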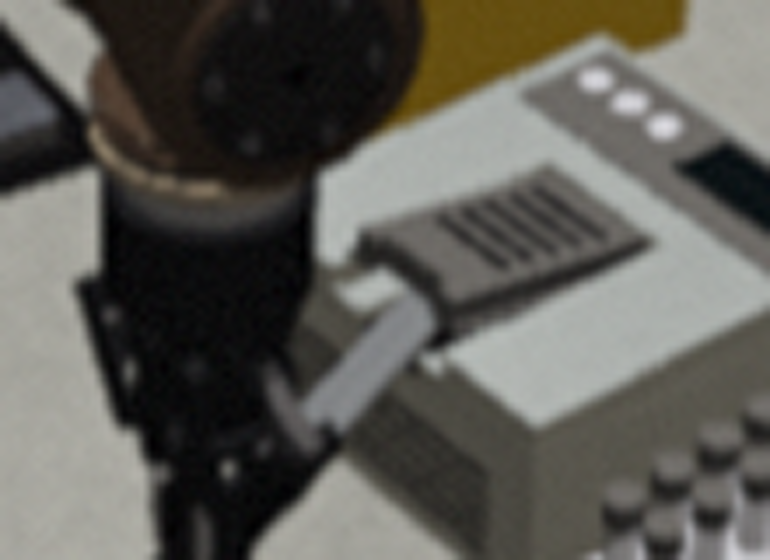

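The cover's front stands up, with the blade under it at (400,320). I'll fit its plane from depth to check that both corners are up.

```bash
cat >> h.py <<'E'
def coverfit(c):
    Q=(cloud(c).reshape(-1,3)-UPOS)@Rz(UYAW)
    m=(c['range_z'].ravel()>0)&(Q[:,0]>-.084)&(Q[:,0]<.01)&(abs(Q[:,1])<.026)&(Q[:,2]>.1025)&(Q[:,2]<.14)
    Q=Q[m]; 
    for _ in range(3):
        k=np.linalg.lstsq(np.c_[Q[:,:2],np.ones(len(Q))],Q[:,2],rcond=None)[0]
        e=Q[:,2]-np.c_[Q[:,:2],np.ones(len(Q))]@k; Q=Q[abs(e)<2*e.std()+1e-4]
    print('n',len(Q),'slopes',k[:2].round(3),'top z at front L/R',(k@[-.085,.032,1]).round(4),(k@[-.085,-.032,1]).round(4),'xrange',Q[:,0].min().round(3),Q[:,0].max().round(3))
    return k
E
python3 - <<'E'
from h import *
coverfit(load('side'))
for a in(.6,):
    p,R=tcp(toolat(.036,a,0),UYAW,a); robot.move_straight(p,R,vel=.05); robot.pause(.3); st(a)
coverfit(snap('side'))
E
```

```text
n 283 slopes [-0.156 -0.009] top z at front L/R 0.1146 0.1152 xrange -0.084 0.003
0.6 t 12.17 p [ 0.4646 -0.0111  0.0377] F [-6.7 -1.9 30.7] open 0.0179 grip 90.5
n 279 slopes [-0.16  -0.007] top z at front L/R 0.115 0.1155 xrange -0.084 -0.003
```

Run:
```python
from h import *
for ins,a,dz in((.036,.45,0),(.036,.3,0),(.036,.15,.001),(.036,.08,.002),(-.03,.08,.002)):
    p,R=tcp(toolat(ins,a,dz),UYAW,a); robot.move_straight(p,R,vel=.08); st((ins,a))
coverfit(snap('side'))
p,R=tcp(toolat(-.03,0,.16),UYAW); robot.move_straight(p,R,vel=.2)
p,R=tcp(TPOS,TYAW); robot.movep(p+[0,0,.16],R)
robot.move_straight(p+[0,0,.03],R,vel=.2)
c=snap('side'); cv2.imwrite('pics/g5.png',cv2.resize(c['frame'][110:210,150:290,::-1],None,fx=5.5,fy=5.5,interpolation=2)); st('above mat')
```

```text
(0.036, 0.45) t 12.55 p [ 0.4602 -0.0113  0.0493] F [0.1 0.  4.1] open 0.0178 grip 87.1
(0.036, 0.3) t 12.88 p [ 0.4565 -0.0116  0.0625] F [1.2 0.3 5. ] open 0.0177 grip 87.3
(0.036, 0.15) t 13.22 p [ 0.4549 -0.0117  0.0773] F [1.4 0.1 2.3] open 0.0181 grip 86.9
(0.036, 0.08) t 13.47 p [ 0.4548 -0.0117  0.085 ] F [-0.3 -0.1 -0.8] open 0.0179 grip 86.3
(-0.03, 0.08) t 14.44 p [ 0.3901 -0.0179  0.0806] F [ 0.9  0.  -2.7] open 0.0182 grip 86.0
n 276 slopes [-0.152  0.004] top z at front L/R 0.1146 0.1144 xrange -0.084 -0.002
above mat t 17.86 p [0.4557 0.3821 0.0564] F [ 0.3 -0.8 -0.6] open 0.0181 grip 86.2
```

View pics/g5.png

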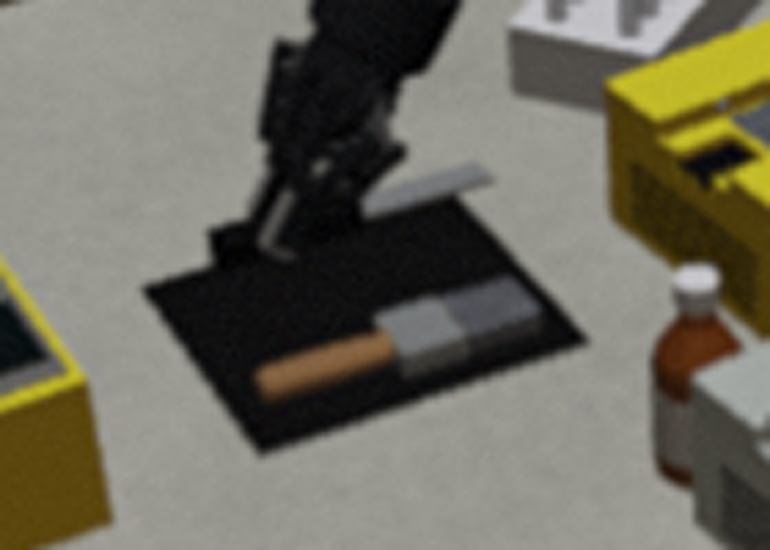

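The cover stays propped and level, and the tool is just above the mat beside the brush at (400,330). I'll lay it down, then probe the open fingertip offset on bare table.

Run:
```python
from h import *
p,R=tcp(TPOS,TYAW)
c=robot.move_straight(p+[0,0,-.001],R,vel=.03,f_stop=8); st(f'lay {c}')
print('tips',robot.tips_ahead); robot.gripper_open(); st('open'); robot.pause(.3); print('tips',robot.tips_ahead)
q=np.array(robot.sense()['ee_pos']); robot.move_straight(q+[0,0,.12],vel=.2); robot.pause(.2)
robot.movep([.45,.14,.06],hand(0)); 
c=robot.move_straight([.45,.14,.003],vel=.03,f_stop=8); st(f'probe {c}')
robot.move_straight([.45,.14,.2],vel=.25)
for n in('top','side'):
    c=snap(n); cv2.imwrite(f'pics/{n}6.png',c['frame'][:,:,::-1])
coverfit(c)
a=cv2.imread('pics/top6.png')[120:270,120:350]; b=cv2.imread('pics/side6.png')[110:230,160:380]
cv2.imwrite('pics/g6.png',np.vstack([cv2.resize(a,(575,375))[:300],cv2.resize(b,(575,300))]))
```

```text
lay True t 18.9 p [0.4547 0.3819 0.0243] F [ 0.6 -0.7  6.4] open 0.0179 grip 87.0
tips 0.017
open t 19.57 p [0.4543 0.3816 0.0234] F [ 0.1 -0.   0. ] open 0.0857 grip 0.0
tips 0.017
probe True t 23.58 p [0.45   0.14   0.0039] F [-0.7 -0.8  6.2] open 0.0856 grip 3.5
n 270 slopes [-0.15  -0.005] top z at front L/R 0.1144 0.1147 xrange -0.084 0.003
```

View pics/g6.png

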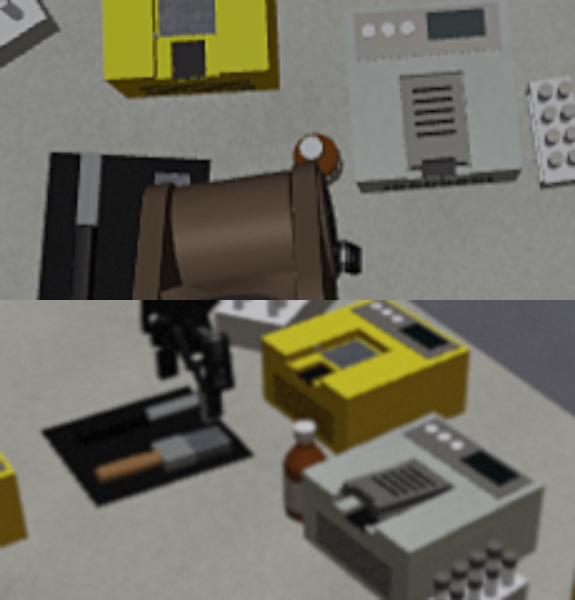

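The tool lies flat on the mat at side (150,415) with the brush untouched, and the cover is propped at (400,490). The probe shows the open tips 4 mm ahead of the TCP, so they should be about 11.6 mm ahead at 56 mm opening. Gripping the cover.

Run:
```python
from h import *
p=u2w([-.064,0,.1133]); R=hand(UYAW,.155,0)
robot.movep(p+[0,0,.1],R)
c=robot.move_straight(p,R,vel=.08,f_stop=10); st(f'down {c}')
robot.close(50); st('closed')
robot.move_straight(p+[0,0,.03],R,vel=.08); st('up1')
robot.move_straight(p+[0,0,.12],hand(UYAW),vel=.15); st('up2')
for n in('top','side'):
    c=snap(n); cv2.imwrite(f'pics/{n}7.png',c['frame'][:,:,::-1])
a=cv2.imread('pics/side7.png')[90:230,220:400]; cv2.imwrite('pics/g7.png',cv2.resize(a,None,fx=4,fy=4))
```

```text
down False t 26.79 p [ 0.5756 -0.0006  0.1138] F [ 0.4 -0.  -0.1] open 0.0854 grip 0.0
closed t 27.18 p [ 0.5756 -0.0006  0.1137] F [0.5 1.4 4.4] open 0.0546 grip 66.1
up1 t 27.71 p [ 0.5752 -0.0006  0.1433] F [-0.6  0.4 -1. ] open 0.0546 grip 65.8
up2 t 28.46 p [ 0.5749 -0.0006  0.2322] F [-0.1 -0.8 -0.9] open 0.0544 grip 65.8
```

View pics/g7.png

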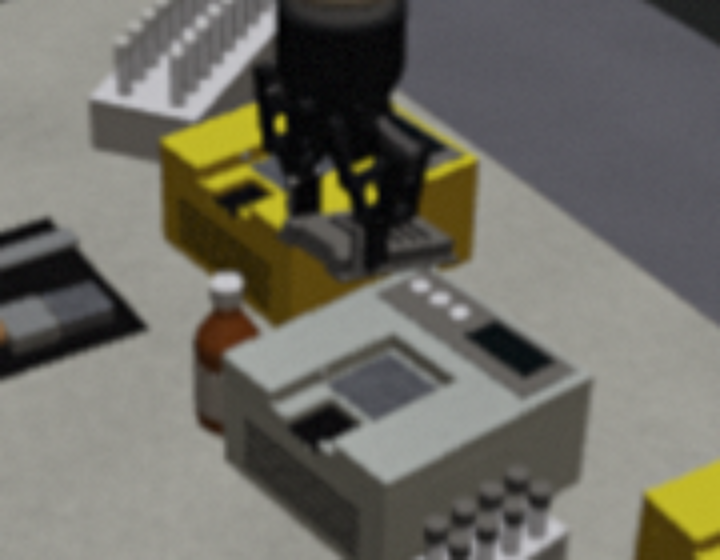

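The cover is held, roughly level, at (370,240); the bottle and rack haven't moved. Placing it in the tray.

Run:
```python
from h import *
ty=np.radians(-9.4); t=np.array([.4917,-.353,.0]); p=t+Rz(ty)@np.array([-.029,0,.020]); R=hand(ty)
robot.movep(p+[0,0,.17],R)
robot.move_straight(p+[0,0,.03],R,vel=.15); st('near'); robot.pause(.2)
c=robot.move_straight(p+[0,0,-.003],R,vel=.025,f_stop=5); st(f'placed {c}')
c=snap('side'); cv2.imwrite('pics/g8.png',cv2.resize(c['frame'][230:380,280:440,::-1],None,fx=4,fy=4))
```

```text
near t 31.02 p [ 0.4635 -0.3484  0.0508] F [ 0.5  0.5 -0.7] open 0.0545 grip 65.8
placed True t 31.85 p [ 0.4631 -0.3483  0.0388] F [0.4 0.3 3.4] open 0.0544 grip 59.7
```

View pics/g8.png

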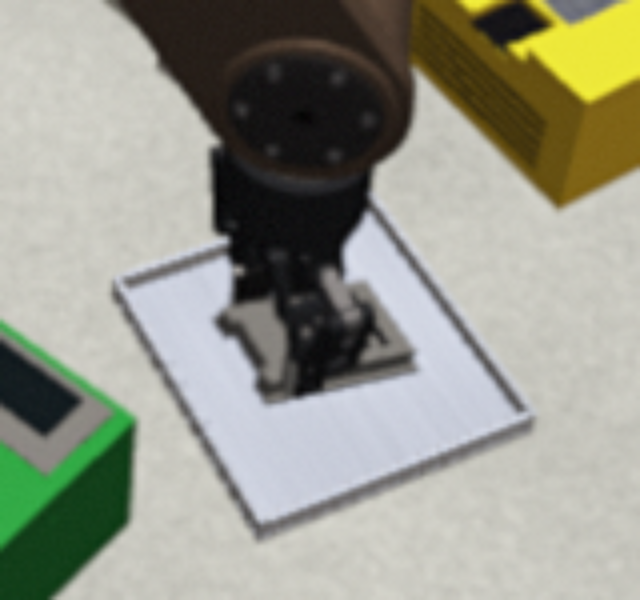

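Contact came 19 mm early, so the cover's rear probably hangs low. Pressing down gently will turn it level in the grip.

Run:
```python
from h import *
q=np.array(robot.sense()['ee_pos'])
for z in(.034,.030,.026,.022,.0195):
    c=robot.move_straight([q[0],q[1],z],hand(np.radians(-9.4)),vel=.02,f_stop=15); st(f'{z} {c}')
    if c: break
c=snap('side'); P=cloud(c); cv2.imwrite('pics/g9.png',cv2.resize(c['frame'][280:350,320:400,::-1],None,fx=8,fy=8,interpolation=2))
```

```text
0.034 False t 32.3 p [ 0.4629 -0.3483  0.0341] F [-2.6 -0.6  4.6] open 0.0549 grip 55.6
0.03 False t 32.65 p [ 0.4629 -0.3482  0.0301] F [-1.7  1.   4.4] open 0.0546 grip 54.9
0.026 False t 33.0 p [ 0.463  -0.3484  0.0261] F [-2.4 -0.9  3.7] open 0.0549 grip 55.2
0.022 False t 33.35 p [ 0.4631 -0.3484  0.0221] F [-2.1  0.3  5.2] open 0.0545 grip 55.4
0.0195 True t 33.56 p [ 0.4633 -0.3485  0.0205] F [-2.2  0.8  7.9] open 0.0546 grip 56.8
```

View pics/g9.png

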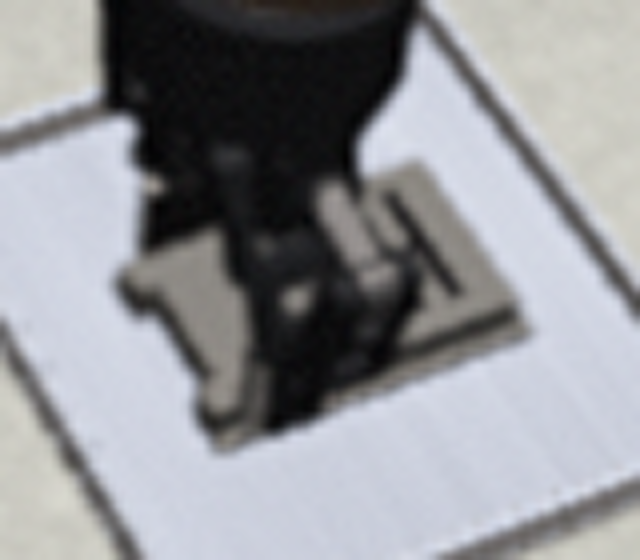

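The cover now lies flat on the tray floor (flange edge at (225,445) to (530,330)). Releasing, backing off and checking numerically.

Run:
```python
from h import *
robot.gripper_open(); q=np.array(robot.sense()['ee_pos'])
robot.move_straight(q+[0,0,.03],vel=.05); robot.move_straight(q+[0,0,.25],vel=.25)
robot.movep([.5,-.1,.3],hand(0)); robot.pause(.5); st()
c=snap('side'); ty=np.radians(-9.4); Q=(cloud(c).reshape(-1,3)-[.4917,-.353,0])@Rz(ty)
m=(c['range_z'].ravel()>0)&(abs(Q[:,0])<.075)&(abs(Q[:,1])<.08)&(Q[:,2]>.011)&(Q[:,2]<.06); Q=Q[m]
k=np.linalg.lstsq(np.c_[Q[:,:2],np.ones(len(Q))],Q[:,2],rcond=None)[0]; print('cover',len(Q),np.median(Q,0).round(3),'slopes',k.round(3),Q.min(0).round(3),Q.max(0).round(3))
t=snap('top'); V=t['frame'].max(2); v,u=np.mgrid[:420,:560]
vv,uu=np.nonzero((u>145)&(u<165)&(v>182)&(v<209)&(V>70)); print('blade',onplane(t,np.c_[uu,vv],.0145)[:,:2].mean(0).round(4))
```

```text
t 37.3 p [ 0.5    -0.1002  0.3   ] F [ 0.2 -0.6  0.4] open 0.0852 grip 0.0
cover 941 [-0.001 -0.004  0.018] slopes [0.005 0.002 0.018] [-0.051 -0.032  0.011] [0.05  0.029 0.024]
blade [0.5431 0.38  ]
```

The cover is flat and centred in the tray, and the tool is at its place on the mat.

```bash
python3 -c "
from h import *
print(ticket.sign_off())"
```

```text
the job is handed in; nothing more can be done
None
```

The job is handed in: the cover popped out of both catches, the pry tool is back on the mat, and the cover lies flat and face up in the tray; no verdict came back at hand-in.

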